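# Steady the rocking citrus press

### The arm

A 6-joint arm with a two-finger parallel gripper is mounted at the origin on the work surface. World frame = base frame: x ahead of the robot, y to its left, z up, the work surface at z = 0. Lengths are in mm, angles in rad, forces in N, time in s.
With the tool pointing down it reaches from about 350 to 875 mm from the base axis. Payload 4.2 kg.
Tool frame: the origin (TCP) lies midway between the tips of the shut fingers; the grasp point (between the pads) lies 19 mm behind it; x points along the fingers, y is the direction in which the jaws open and shut, and the axes are right-handed (so a half turn about x gives the same grasp; the last joint's range is limited). The gripper opens to 85 mm and grips with 20 to 120 N. Pads are 22 mm wide; open, the fingers measure 114 mm over their backs; the gripper's body (76 mm by 85 mm) begins 54 mm behind the grasp point. The pads swing forward as they close: fully open they stand 13 mm farther back than shut.
Start: joints at [-0.981, 0.385, 0.008, 0, -1.194, -0.259], TCP at [203.015, -591.087, 231.312] pointing down, gripper open.
Joint ranges: [-3.14, 3.14], [-1.21, 2.06], [-1.07, 1.41], [-3.16, 2.05], [-2.99, -0.16], [-3.1, 3.1]. Speed limits (rad/s): [2.79, 2.79, 3.14, 3.14, 3.14, 3.14].

### API

Orientations are given as a unit quaternion [x, y, z, w].
In Python, from bench import readout, imaging, arm gives the robot as it stands.
- The arm moves only by the tool arm_command, never from a script. Its argument "increments" is a list of rows, each a list of 3 entries, a list of its own where there are three numbers: the turn, a rotation vector about the world's x, y, z in degrees, then the shift along the world's x, y, z in mm, then the closure, from 0 (fully open) to 1 (shut). In form: [[[ax, ay, az], [tx, ty, tz], fingers], ...]. A call has exactly 5 rows; each row is the pose to reach, as a shift and turn from the pose measured when the call began; what a row does not reach only later rows make up. A row lasts 1/10 s, in which the tool goes at most 50 mm and 8.59 degrees, less where a joint would pass 70% of its speed; a pose out of reach is approached as far as the arm can. A call with a gripper value outside its range is refused whole. The fingers move at their own pace and stop on an object; the grip force is fixed at half the most. Time passes only in rows, so rows that repeat a pose let the fingers close, or fill a call up. It gives the time, the measured TCP pose, the force and the opening at its end, in the units of the state.
- readout.read_state(): the state, without advancing time (a new reading comes with each control period).
- imaging.get_image(name): name is "scene" or "top" or "wrist"; returns (picture, depth): 400x640x3 uint8, blue, green, red; 400x640 float32, mm along the optical axis (not along the pixel's ray), 0 where there is no reading.
- imaging.camera_info(name): a dict with "vfov" (degrees; the focal length in pixels is half the picture's height over the tangent of half this angle, whatever the lens; pixels are square), "cx", "cy" (the principal point, pixels), "eye" and "rotation" of the camera in the world; the wrist camera has in their place "T_tool_cam" (4x4, takes a point from camera to tool coordinates, whose origin is the TCP and whose axes are the tool frame's). Camera axes: x right, y down, z forward; pixel columns grow to the right and rows downward; lengths in mm; the calibration is good to about 2 mm. A picture is of the moment at which its call begins: read the wrist's pose just before it. camera_info takes no time and is no camera call.
- arm.job_done(): hands the job in, once; it reports no verdict.
The state is a dict: "clock": time; "joints": joint angles; "joint_vel": joint speeds; "joint_efforts": joint torques, N m; "position": TCP position; "ee_rot": TCP orientation; "contact_force": force on the tool from outside, world axes, zero at the start; "wrist_torque": the same for the moment, N m; "gripper_width": finger opening in mm.
Only numpy, scipy, OpenCV 4.12 (cv2) and the standard library are available. Lean on these libraries where they do the work, as an engineer would, in place of code of your own. Each camera call takes 0.05 s, during which the arm holds its last target. There are 200 camera calls.

### The job

The citrus press on the worktop rocks, because the two screw feet at its front corners hang clear of their slate coasters. Turn both hand wheels, clockwise seen from above, until all five feet bear firmly and the press no longer rocks: snug, so that both screw feet carry a fair share, but never forced hard and not so far that the press is jacked up off its fixed feet. Do not shove or tip the press, leave the glass standing on it and the small bowl where it is, and let go when done.

Things in the scene. Friction and masses are not known exactly. Their poses are not given: they have to be found in the camera images.
- press: White citrus press, 3.6 kg, loose. Origin: on the worktop under the middle of its base; -x is its front, z up. Base 220 x 190 mm, top 48 mm up; a bar 40 mm wide, 342 mm long crosses its front at x = -75 mm, top 48 mm up. Column, head and lever (to 375 mm high) stay within 50 mm of its middle line. It stands on three fixed feet and has a screw foot with hand wheel at each end of the bar
- wheel_left_grip (a point): On the axis of the left (press +y) black hand wheel, 14 mm above its underside. The wheel is a round upright knob 42 mm in diameter and 26 mm high (68 to 94 mm above the worktop), over a neck 24 mm wide and 20 mm high; it turns but does not move up or down in the press. Its axis is at x = -75, y = +150 mm of the press
- wheel_right_grip (a point): The same point of the right wheel (press y = -150 mm)
- wheel_left (a joint): Turn of the left wheel in rad, growing clockwise seen from above, 0 to 4.5; 0 = foot fully up. Each rad lowers the foot by 3.18 mm (20 mm a turn). It turns stiffly (0.06 N m), stays where it is left, and is found between 0 and 0.4
- wheel_right (a joint): The same for the right wheel
- foot_left: Left screw foot, rubber disc 36 mm in diameter, gives 1 mm per 10 N; origin mid underside. It hangs 1 to 7 mm over a fixed 75 mm slate coaster of unknown thickness (the two differ). Turned 1 mm past first touch it bears 2.5 N with the wheel let go, but pushes up a hand that holds the wheel with 3 to 10 N (stiff arm). It should end with 2 to 4.5 N
- foot_right: The same for the right screw foot
- foot_front: Fixed rubber foot under the front middle, 32 mm in diameter, gives 1 mm per 10 N; origin mid underside. It bears about 11 N at first
- foot_rear_left: Fixed rear foot at press y = +80 mm, the same kind; it bears about 13 N at first
- foot_rear_right: Fixed rear foot at press y = -80 mm, the same kind
- tumbler: Drinking glass, 60 mm in diameter and 88 mm high, standing loose on the base under the press's strainer; origin at the middle of its underside
- dish: Small white bowl, 90 mm in diameter and 35 mm high, on the worktop to the left of the press; origin at the middle of its underside

How it is judged:
By the outcome, as a careful person would: the job done as asked, in the order asked, and still so for the second after the job is handed in, with the robot touching nothing.
It also fails if it takes over 70 s, if anything falls off the work surface, if the arm or the gripper's body presses on something with over 40 N, if the wrist force passes 120 N, or if a joint passes its speed limit or range.

## Working session

There is one attempt and no reset: what is moved stays moved. The work goes in short steps, Python scripts to look and compute and a tool call to move; the robot and the scene stay as the last step left them, time stands still between calls to the robot, and variables do not carry over. Pictures are saved under pics/ and viewed, about 8 in all and at most 12, crops included, and the job is handed in when it is done.

Besides the shell and the picture viewer there is one more tool, called after "Emit:" by a JSON object that holds its "op" and its "data", one argument or row to a line. arm_command: Moves the arm, as the interface text tells. Its arguments: {"type":"object","properties":{"increments":{"type":"array","items":{"type":"array"}}},"required":["increments"]}

```bash
ls; mkdir -p pics
cat > h.py <<'E'
import numpy as np,cv2
from bench import readout,imaging,arm
from scipy.spatial.transform import Rotation as R
def cam(n,st=None):
    c=imaging.camera_info(n); f=200/np.tan(np.radians(c['vfov'])/2)
    if n=='wrist':
        T=np.eye(4);T[:3,:3]=R.from_quat(st['ee_rot']).as_matrix();T[:3,3]=st['position'];T=T@np.array(c['T_tool_cam'])
        return f,c['cx'],c['cy'],T[:3,3],T[:3,:3]
    return f,c['cx'],c['cy'],np.array(c['eye']),np.array(c['rotation'])
def cloud(d,C):
    f,cx,cy,e,Q=C; v,u=np.mgrid[:d.shape[0],:d.shape[1]]
    p=np.stack([(u-cx)/f*d,(v-cy)/f*d,d],-1)
    return p@Q.T+e
def ray(u,v,z,C):
    f,cx,cy,e,Q=C; r=Q@np.array([(u-cx)/f,(v-cy)/f,1]); return e+r*(z-e[2])/r[2]
E
python3 - <<'E'
from h import *
print(readout.read_state())
for n in('top','scene'):
    im,d=imaging.get_image(n); cv2.imwrite(f'pics/{n}.png',im); np.save(n,d)
    print(imaging.camera_info(n))
E
```

```text
pics
{'clock': 0.0, 'joints': array([-9.81424278e-01,  3.85547030e-01,  6.62783964e-03, -4.88688541e-04,
       -1.19397167e+00, -2.58597071e-01]), 'joint_vel': array([-0.00058569, -0.00012944, -0.0001093 , -0.00101032, -0.00174532,
        0.001171  ]), 'joint_efforts': array([-2.62035755e-04, -3.92285550e+01,  1.88397181e+01,  4.18632209e+00,
       -4.65781748e-03,  4.70092552e-07]), 'position': array([ 202.81403426, -590.57008934,  230.22963482]), 'ee_rot': array([-0.11561023,  0.69762642,  0.11709229,  0.69730986]), 'contact_force': array([-0.21654729, -0.44192963, -0.54184718]), 'wrist_torque': array([ 0.02705055,  0.00951095, -0.06408082]), 'gripper_width': 85.36998525026084}
{'vfov': 52.14343511418385, 'cx': 314.7520487463063, 'cy': 199.3883528057808, 'eye': array([474.34469777,  67.09318039, 952.25581302]), 'rotation': array([-0.70132097,  0.70954167, -0.05562931,  0.04006124])}
{'vfov': 46.551248451929354, 'cx': 325.7152547172869, 'cy': 189.1155693915782, 'eye': array([ 980.99484221, -161.55278147,  758.50974095]), 'rotation': array([ 0.8464947 ,  0.45201831, -0.13758642, -0.24534904])}
```

View pics/top.png

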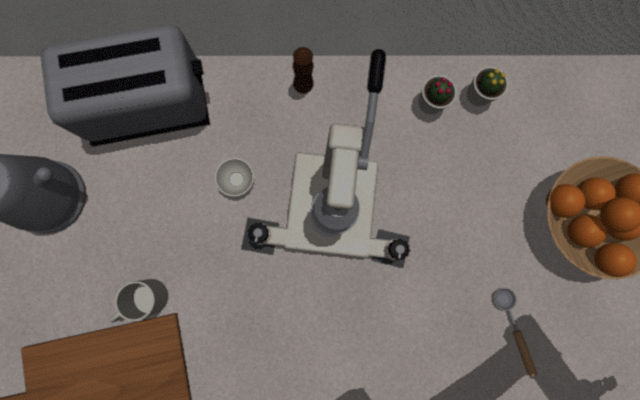

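View pics/scene.png

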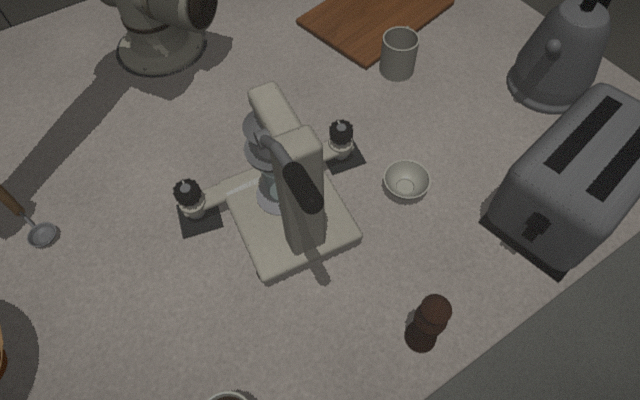

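```bash
sed -i "s/np.array(c\['rotation'\])/R.from_quat(c['rotation']).as_matrix()/" h.py
python3 - <<'E'
from h import *
for n,bx in(('top',[(230,210,285,260),(372,222,428,275)]),('scene',[(325,110,360,165),(168,172,208,222)])):
    im=cv2.imread(f'pics/{n}.png');d=np.load(n+'.npy');C=cam(n);P=cloud(d,C)
    for x0,y0,x1,y1 in bx:
        p=P[y0:y1,x0:x1].reshape(-1,3); g=im[y0:y1,x0:x1].reshape(-1,3).max(1)
        m=(p[:,2]>85)&(p[:,2]<100)&(g<200)
        q=p[m]; print(n,m.sum(),q.mean(0).round(1),q.min(0).round(1),q.max(0).round(1), cv2.minEnclosingCircle(q[:,:2].astype(np.float32)))
im=cv2.imread('pics/top.png')
a=cv2.resize(im[205:265,225:285],None,fx=6,fy=6,interpolation=2);b=cv2.resize(im[220:280,370:430],None,fx=6,fy=6,interpolation=2)
cv2.imwrite('pics/c1.png',np.clip(np.hstack([a,b])*1.6,0,255).astype(np.uint8))
E
```

```text
top 332 [522.4 168.2  92.9] [500.9 146.6  85.2] [542.9 190.6  97.1] ((522.5153198242188, 168.6519012451172), 22.660463333129883)
top 333 [ 484.3 -127.6   92.4] [ 463.7 -149.5   85.5] [ 505.7 -106.4   96.5] ((484.68365478515625, -128.2534637451172), 22.160202026367188)
scene 361 [525.8 165.1  91.2] [500.5 145.3  85.3] [546.  188.2  95.9] ((523.2191772460938, 167.02455139160156), 23.290624618530273)
scene 449 [ 487.9 -130.5   91.6] [ 463.2 -152.4   85.5] [ 507.8 -108.2   97.3] ((485.0021057128906, -130.5453338623047), 23.049596786499023)
```

View pics/c1.png

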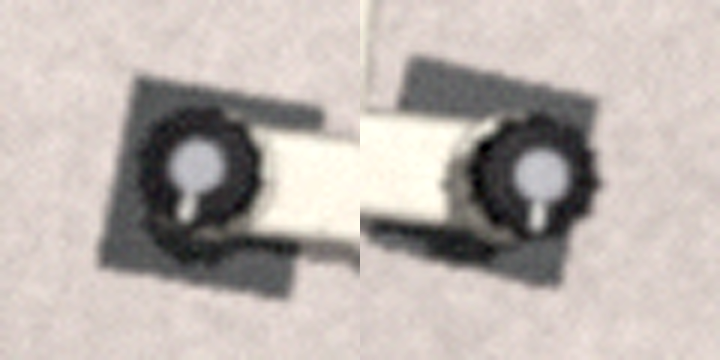

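Emit:
{"op": "arm_command", "data": {
  "increments": [
    [[0,0,6],[26,43,0],0],
    [[0,0,12],[52,86,0],0],
    [[0,0,18],[78,129,0],0],
    [[0,0,24],[104,172,0],0],
    [[0,0,30],[130,215,0],0]
  ]
}}

```text
clock: 0.6
position: [332.4, -375.1, 230.0]
ee_rot: [-0.293, 0.643, 0.295, 0.643]
contact_force: [1.5, -0.0, 0.5]
gripper_width: 85.6
```

Emit:
{"op": "arm_command", "data": {
  "increments": [
    [[0,0,6],[26,43,-5],0],
    [[0,0,12],[52,86,-10],0],
    [[0,0,18],[78,129,-15],0],
    [[0,0,24],[104,172,-20],0],
    [[0,0,30],[130,215,-25],0]
  ]
}}

```text
clock: 1.1
position: [460.6, -161.8, 205.2]
ee_rot: [-0.451, 0.545, 0.453, 0.543]
contact_force: [0.3, -0.8, -0.1]
gripper_width: 85.6
```

Run:
```python
from h import *
s=readout.read_state(); print(s['joints'].round(3),s['position'].round(1),s['contact_force'].round(1)); print(R.from_quat(s['ee_rot']).as_matrix().round(3))
```

```text
[-5.000e-03  1.750e-01 -3.560e-01 -1.000e-03 -1.042e+00 -1.800e-01] [ 460.6 -161.8  205.2] [ 0.3 -0.8 -0.1]
[[-0.003 -0.983  0.184]
 [ 0.001  0.184  0.983]
 [-1.     0.003  0.   ]]
```

Emit:
{"op": "arm_command", "data": {
  "increments": [
    [[0,0,8],[12,16,-10],0],
    [[0,0,16],[24,32,-20],0],
    [[0,0,24],[24,32,-35],0],
    [[0,0,24],[24,32,-35],0],
    [[0,0,24],[24,32,-35],0]
  ]
}}

```text
clock: 1.6
position: [484.3, -129.9, 170.1]
ee_rot: [-0.554, 0.44, 0.555, 0.438]
contact_force: [-0.4, 0.1, 0.4]
gripper_width: 85.3
```

```bash
cat > wr.py <<'E'
import sys
from h import *
s=readout.read_state(); im,d=imaging.get_image('wrist'); cv2.imwrite(f'pics/{sys.argv[1]}.png',im)
C=cam('wrist',s);P=cloud(d,C)
print(s['joints'].round(3),s['position'].round(1),s['contact_force'].round(2),C[3].round(0))
g=im.max(2); x,y=s['position'][:2]
m=((P[...,2]>86)&(P[...,2]<102)&(np.hypot(P[...,0]-x,P[...,1]-y)<45)).astype(np.uint8)
n,l,st,c=cv2.connectedComponentsWithStats(m); i=1+st[1:,4].argmax()
q=P[l==i]; h=cv2.convexHull(q[:,:2].astype(np.float32)); print(st[i],q[:,2].mean(),cv2.minEnclosingCircle(h),cv2.fitEllipse(h))
# pointer/white hub
w=((l==i)&(g>np.percentile(g[l==i],85))).astype(np.uint8); print(P[w>0].mean(0))
E
python3 wr.py w1; python3 -c "
from h import *
print(imaging.camera_info('wrist'))"
```

```text
[ 0.063  0.234 -0.378  0.001 -0.962  0.168] [ 484.3 -129.9  170.1] [-0.39  0.13  0.41] [ 503. -206.  312.]
[ 294  171   66   64 3088] 92.67215312500032 ((484.7149353027344, -129.85635375976562), 22.808734893798828) ((484.43267822265625, -129.90692138671875), (44.65331268310547, 45.26937484741211), 168.7690887451172)
[ 484.29019234 -130.3605148    94.19515511]
{'vfov': 59.533472886431376, 'cx': 326.3518483299955, 'cy': 193.3881840103367, 'T_tool_cam': array([[ 2.46508791e-04, -3.06349691e-01,  9.51919012e-01,
        -1.42416502e+02],
       [ 9.99999508e-01,  9.90651347e-04,  5.98549494e-05,
        -3.72887970e-01],
       [-9.61356397e-04,  9.51918529e-01,  3.06349784e-01,
        -7.89210571e+01],
       [ 0.00000000e+00,  0.00000000e+00,  0.00000000e+00,
         1.00000000e+00]])}
```

View pics/w1.png

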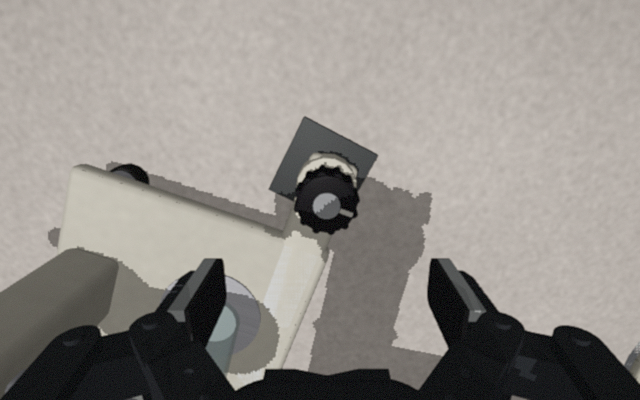

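Emit:
{"op": "arm_command", "data": {
  "increments": [
    [[0,0,0],[0,0,-35],0.1],
    [[0,0,0],[0,0,-70],0.2],
    [[0,0,0],[0,0,-95],0.2],
    [[0,0,0],[0,0,-110],0.2],
    [[0,0,0],[0,0,-110],0.2]
  ]
}}

```text
clock: 2.15
position: [483.4, -130.6, 59.4]
ee_rot: [-0.552, 0.441, 0.555, 0.438]
contact_force: [-0.1, 0.2, 0.5]
gripper_width: 68.3
```

Emit:
{"op": "arm_command", "data": {
  "increments": [
    [[0,0,0],[0,0,0],0.4],
    [[0,0,0],[0,0,0],0.7],
    [[0,0,0],[0,0,0],1],
    [[0,0,0],[0,0,0],1],
    [[0,0,0],[0,0,0],1]
  ]
}}

```text
clock: 2.65
position: [484.2, -130.9, 60.4]
ee_rot: [-0.553, 0.441, 0.554, 0.438]
contact_force: [0.2, -2.9, 4.5]
gripper_width: 40.4
```

```bash
cat > s.py <<'E'
from h import *
a=[readout.read_state() for _ in range(1)]
s=a[0];M=R.from_quat(s['ee_rot']).as_matrix();print(s['clock'],s['joints'].round(3),s['position'].round(2),'F',s['contact_force'].round(2),'T',s['wrist_torque'].round(3),s['gripper_width'].round(1),'yaw',np.degrees(np.arctan2(M[1,1],M[0,1])).round(2), 'tilt',M[:,0].round(4))
E
python3 s.py
```

```text
Traceback (most recent call last):
  File "s.py", line 3, in <module>
    s=a[0];M=R.from_quat(s['ee_rot']).as_matrix();print(s['clock'],s['joints'].round(3),s['position'].round(2),'F',s['contact_force'].round(2),'T',s['wrist_torque'].round(3),s['gripper_width'].round(1),'yaw',np.degrees(np.arctan2(M[1,1],M[0,1])).round(2), 'tilt',M[:,0].round(4))
                                                                                                                                                                              ^^^^^^^^^^^^^^^^^^^^^^^^
AttributeError: 'float' object has no attribute 'round'
```

```bash
cat > s.py <<'E'
import sys
from h import *
s=readout.read_state();M=R.from_quat(s['ee_rot']).as_matrix();yaw=np.degrees(np.arctan2(M[1,1],M[0,1]))
print('t',s['clock'],'j6',s['joints'][5].round(3),s['position'].round(2),'F',s['contact_force'].round(2),'T',s['wrist_torque'].round(3),round(s['gripper_width'],1),'yaw',yaw.round(2))
# args: x y z yaw1 yaw2 ... -> rows
if len(sys.argv)>3:
    a=list(map(float,sys.argv[1:])); print('shift',(np.array(a[:3])-s['position']).round(1))
    for y in a[3:]:
        c,n=np.cos(np.radians(y)),np.sin(np.radians(y)); Q=np.array([[0,c,n],[0,n,-c],[-1,0,0]])
        print(y,np.degrees(R.from_matrix(Q@M.T).as_rotvec()).round(1).tolist())
E
python3 s.py; python3 s.py 484 -130.6 60.2 180
```

```text
t 2.65 j6 0.167 [ 484.25 -130.93   60.44] F [ 0.2  -2.92  4.52] T [-0.727  0.017 -0.02 ] 40.4 yaw -166.88
t 2.65 j6 0.167 [ 484.25 -130.93   60.44] F [ 0.2  -2.92  4.52] T [-0.727  0.017 -0.02 ] 40.4 yaw -166.88
shift [-0.2  0.3 -0.2]
180.0 [0.1, -0.2, -13.1]
```

Emit:
{"op": "arm_command", "data": {
  "increments": [
    [[0,-0.1,-8],[-0.2,0.3,0],1],
    [[0,-0.1,-16],[-0.2,0.3,0],1],
    [[0,-0.1,-24],[-0.2,0.3,0],1],
    [[0,-0.1,-32],[-0.2,0.3,0],1],
    [[0,-0.1,-32],[-0.2,0.3,0],1]
  ]
}}

```text
clock: 3.15
position: [483.5, -130.8, 60.6]
ee_rot: [-0.411, 0.576, 0.412, 0.574]
contact_force: [-1.7, -2.7, 2.7]
gripper_width: 40.2
```

```bash
python3 s.py 484 -130.6 60.4 153 145 137 129
```

```text
t 3.15 j6 -0.39 [ 483.54 -130.82   60.62] F [-1.69 -2.7   2.73] T [-0.727  0.44  -0.029] 40.2 yaw 161.12
shift [ 0.5  0.2 -0.2]
153.0 [-0.0, -0.2, -8.1]
145.0 [-0.0, -0.2, -16.1]
137.0 [-0.0, -0.2, -24.1]
129.0 [-0.0, -0.2, -32.1]
```

Emit:
{"op": "arm_command", "data": {
  "increments": [
    [[0,-0.2,-6],[0.2,-0.3,-0.2],1],
    [[0,-0.2,-12],[0.2,-0.3,-0.2],1],
    [[0,-0.2,-16],[0.2,-0.3,-0.2],1],
    [[0,-0.2,-16],[0.2,-0.3,-0.2],1],
    [[0,-0.2,-16],[0.2,-0.3,-0.2],1]
  ]
}}

```text
clock: 3.65
position: [483.2, -130.9, 60.4]
ee_rot: [-0.328, 0.626, 0.328, 0.626]
contact_force: [-2.4, 1.6, 3.3]
gripper_width: 40.9
```

```bash
python3 s.py 483.7 -131.1 60.4 145 129
```

```text
t 3.65 j6 -0.665 [ 483.23 -130.86   60.4 ] F [-2.45  1.58  3.34] T [0.438 0.659 0.04 ] 40.9 yaw 145.28
shift [ 0.5 -0.2 -0. ]
145.0 [-0.0, -0.0, -0.3]
129.0 [-0.0, -0.0, -16.3]
```

Emit:
{"op": "arm_command", "data": {
  "increments": [
    [[0,0,-6],[0.2,-0.2,0],1],
    [[0,0,-12],[0.2,-0.2,0],1],
    [[0,0,-16],[0.2,-0.2,0],1],
    [[0,0,-16],[0.2,-0.2,0],1],
    [[0,0,-16],[0.2,-0.2,0],1]
  ]
}}

```text
clock: 4.15
position: [483.0, -130.7, 60.3]
ee_rot: [-0.238, 0.666, 0.239, 0.665]
contact_force: [-3.0, 3.6, 4.2]
gripper_width: 40.8
```

```bash
python3 s.py 483.4 -131.1 60.4 129 113
```

```text
t 4.15 j6 -0.941 [ 482.99 -130.68   60.28] F [-3.01  3.63  4.19] T [1.123 0.838 0.022] 40.8 yaw 129.42
shift [ 0.4 -0.4  0.1]
129.0 [-0.1, -0.1, -0.4]
113.0 [-0.1, -0.0, -16.4]
```

Emit:
{"op": "arm_command", "data": {
  "increments": [
    [[-0.1,0,-6],[0,0.2,0.1],1],
    [[-0.1,0,-12],[0,0.2,0.1],1],
    [[-0.1,0,-16],[0,0.2,0.1],1],
    [[-0.1,0,-16],[0,0.2,0.1],1],
    [[-0.1,0,-16],[0,0.2,0.1],1]
  ]
}}

```text
clock: 4.65
position: [482.8, -130.3, 60.4]
ee_rot: [-0.144, 0.693, 0.144, 0.692]
contact_force: [-3.1, 4.4, 4.8]
gripper_width: 40.9
```

```bash
python3 s.py 483.1 -130.5 60.4 113 97
```

```text
t 4.65 j6 -1.221 [ 482.78 -130.33   60.4 ] F [-3.06  4.35  4.76] T [1.153 0.848 0.003] 40.9 yaw 113.56
shift [ 0.3 -0.2  0. ]
113.0 [-0.0, -0.1, -0.6]
97.0 [-0.0, -0.1, -16.6]
```

Emit:
{"op": "arm_command", "data": {
  "increments": [
    [[0,0,-6],[-0.2,0.3,0],1],
    [[0,0,-12],[-0.4,0.6,0],1],
    [[0,0,-16],[-0.5,0.8,0],1],
    [[0,0,-16],[-0.5,0.8,0],1],
    [[0,0,-16],[-0.5,0.8,0],1]
  ]
}}

```text
clock: 5.15
position: [482.8, -129.8, 60.8]
ee_rot: [-0.047, 0.706, 0.047, 0.705]
contact_force: [-2.2, 1.8, 5.6]
gripper_width: 40.6
```

```bash
python3 s.py 482.3 -129.5 60.4 97 81
python3 - <<'E'
from h import *
im,d=imaging.get_image('wrist');t,_=imaging.get_image('top')
cv2.imwrite('pics/m.png',np.hstack([im[100:400,150:500],cv2.resize(t[205:275,225:430],None,fx=2,fy=2)[:140].repeat(1,0) if 0 else cv2.copyMakeBorder(cv2.resize(t[205:275,225:430],None,fx=2,fy=2),0,160,0,0,0)]))
E
```

```text
t 5.15 j6 -1.499 [ 482.78 -129.76   60.84] F [-2.23  1.79  5.59] T [ 0.487  0.682 -0.039] 40.6 yaw 97.7
shift [-0.5  0.3 -0.4]
97.0 [0.0, -0.0, -0.7]
81.0 [0.0, -0.0, -16.7]
```

View pics/m.png

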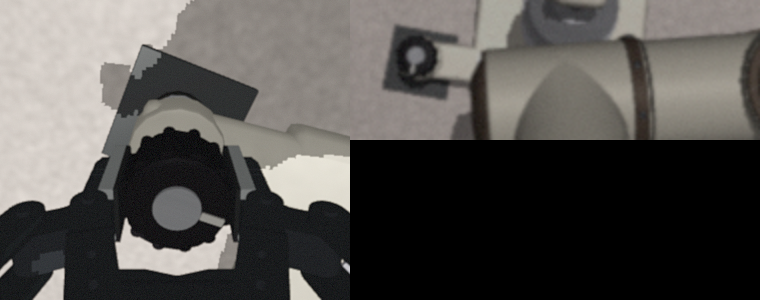

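Emit:
{"op": "arm_command", "data": {
  "increments": [
    [[0,0,-5],[-0.4,0.4,-0.4],1],
    [[0,0,-10],[-0.6,0.5,-0.4],1],
    [[0,0,-12],[-0.6,0.5,-0.4],1],
    [[0,0,-12],[-0.6,0.5,-0.4],1],
    [[0,0,-12],[-0.6,0.5,-0.4],1]
  ]
}}

```text
clock: 5.75
position: [482.8, -129.4, 61.1]
ee_rot: [0.025, 0.706, -0.026, 0.707]
contact_force: [-2.8, 1.4, 7.2]
gripper_width: 40.6
```

```bash
python3 s.py 482.0 -129.2 60.4
```

```text
t 5.75 j6 -1.708 [ 482.84 -129.43   61.08] F [-2.8   1.35  7.19] T [ 0.621  0.822 -0.087] 40.6 yaw 85.85
shift [-0.8  0.2 -0.7]
```

Emit:
{"op": "arm_command", "data": {
  "increments": [
    [[0,0,-4],[-0.8,0.2,-0.7],1],
    [[0,0,-8],[-0.8,0.2,-0.7],1],
    [[0,0,-10],[-0.8,0.2,-0.7],1],
    [[0,0,-10],[-0.8,0.2,-0.7],1],
    [[0,0,-10],[-0.8,0.2,-0.7],1]
  ]
}}

```text
clock: 6.25
position: [483.0, -129.2, 61.3]
ee_rot: [0.086, 0.701, -0.086, 0.703]
contact_force: [-2.6, 3.5, 8.2]
gripper_width: 40.5
```

```bash
python3 s.py 482.0 -129.2 60.4
```

```text
t 6.25 j6 -1.881 [ 483.01 -129.24   61.31] F [-2.65  3.54  8.19] T [ 0.938  0.842 -0.013] 40.5 yaw 76.01
shift [-1.   0.  -0.9]
```

Emit:
{"op": "arm_command", "data": {
  "increments": [
    [[0,0,0],[-0.6,0.4,-0.3],1],
    [[0,0,0],[-0.6,0.4,0],1],
    [[0,0,0],[-0.6,0.4,0.3],1],
    [[0,0,0],[-0.6,0.4,0.3],1],
    [[0,0,0],[-0.6,0.4,0.3],1]
  ]
}}

```text
clock: 6.75
position: [483.0, -129.0, 61.7]
ee_rot: [0.086, 0.7, -0.086, 0.703]
contact_force: [-0.7, 0.4, 3.0]
gripper_width: 40.8
```

```bash
python3 s.py 482.4 -128.8 62.8 76
```

```text
t 6.75 j6 -1.881 [ 482.98 -129.03   61.71] F [-0.71  0.4   2.95] T [-0.136  0.136  0.105] 40.8 yaw 76.06
shift [-0.6  0.2  1.1]
76.0 [0.1, 0.3, -0.1]
```

Emit:
{"op": "arm_command", "data": {
  "increments": [
    [[0.1,0.3,0],[-0.6,0.1,0.3],1],
    [[0.1,0.3,0],[-0.6,0.1,0.6],1],
    [[0.1,0.3,0],[-0.6,0.1,0.6],1],
    [[0.1,0.3,0],[-0.6,0.1,0.6],1],
    [[0.1,0.3,0],[-0.6,0.1,0.6],1]
  ]
}}

```text
clock: 7.25
position: [482.9, -128.9, 62.2]
ee_rot: [0.086, 0.702, -0.086, 0.702]
contact_force: [2.4, -0.4, -3.4]
gripper_width: 40.5
```

```bash
python3 s.py 482.4 -128.9 62.3 76
```

```text
t 7.25 j6 -1.878 [ 482.89 -128.9    62.18] F [ 2.36 -0.37 -3.36] T [-0.228 -0.688  0.04 ] 40.5 yaw 76.07
shift [-0.5 -0.   0.1]
76.0 [-0.0, 0.0, -0.1]
```

Emit:
{"op": "arm_command", "data": {
  "increments": [
    [[0,0,0],[0,0,0.4],1],
    [[0,0,0],[0,0,0.9],1],
    [[0,0,0],[0,0,0.9],1],
    [[0,0,0],[0,0,0.9],1],
    [[0,0,0],[0,0,0.9],1]
  ]
}}

```text
clock: 7.75
position: [483.0, -128.7, 62.7]
ee_rot: [0.086, 0.702, -0.086, 0.702]
contact_force: [4.9, 0.3, -8.9]
gripper_width: 40.8
```

```bash
python3 s.py 482.9 -128.9 62.1 76
```

```text
t 7.75 j6 -1.878 [ 482.96 -128.75   62.75] F [ 4.95  0.25 -8.87] T [-0.147 -1.151  0.023] 40.8 yaw 76.06
shift [-0.1 -0.2 -0.6]
76.0 [-0.0, 0.0, -0.1]
```

Emit:
{"op": "arm_command", "data": {
  "increments": [
    [[0,0,0],[-0.1,0,-0.6],1],
    [[0,0,0],[-0.1,0,-0.8],1],
    [[0,0,0],[-0.1,0,-0.8],1],
    [[0,0,0],[-0.1,0,-0.8],1],
    [[0,0,0],[-0.1,0,-0.8],1]
  ]
}}

```text
clock: 8.25
position: [482.9, -128.9, 62.2]
ee_rot: [0.086, 0.702, -0.086, 0.702]
contact_force: [1.7, -1.3, -3.0]
gripper_width: 40.2
```

```bash
python3 s.py 482.9 -128.8 61.9 76
```

```text
t 8.25 j6 -1.878 [ 482.88 -128.86   62.21] F [ 1.66 -1.26 -3.01] T [-0.335 -0.643  0.01 ] 40.2 yaw 76.06
shift [ 0.   0.1 -0.3]
76.0 [-0.0, 0.0, -0.1]
```

Emit:
{"op": "arm_command", "data": {
  "increments": [
    [[0,0,0],[0,0,-0.3],0.6],
    [[0,0,0],[0,0,-0.3],0.3],
    [[0,0,0],[0,0,-0.3],0.1],
    [[0,0,0],[0,0,-0.3],0.1],
    [[0,0,0],[0,0,40],0.1]
  ]
}}

```text
clock: 8.75
position: [478.6, -128.7, 98.1]
ee_rot: [0.086, 0.706, -0.086, 0.697]
contact_force: [0.2, 0.1, -0.4]
gripper_width: 77.0
```

Emit:
{"op": "arm_command", "data": {
  "increments": [
    [[0,0,0],[0,0,45],0.1],
    [[0,0,0],[-20,-40,80],0.1],
    [[0,0,0],[-50,-80,100],0.1],
    [[0,0,0],[-70,-120,110],0.1],
    [[0,0,0],[-90,-160,110],0.1]
  ]
}}

```text
clock: 9.25
position: [388.3, -289.7, 210.6]
ee_rot: [0.085, 0.705, -0.086, 0.699]
contact_force: [1.6, -0.1, -0.6]
gripper_width: 76.6
```

Emit:
{"op": "arm_command", "data": {
  "increments": [
    [[0,0,0],[-20,-45,0],0],
    [[0,0,0],[-40,-90,0],0],
    [[0,0,0],[-60,-135,0],0],
    [[0,0,0],[-80,-180,0],0],
    [[0,0,0],[-80,-180,0],0]
  ]
}}

```text
clock: 9.75
position: [305.5, -473.4, 209.7]
ee_rot: [0.088, 0.705, -0.089, 0.698]
contact_force: [-0.9, 0.6, -0.9]
gripper_width: 85.0
```

```bash
cat > tilt.py <<'E'
import sys
from h import *
tag=sys.argv[1]
D0=None
for n in('top','scene'):
    ds=[];
    for k in range(6):
        im,d=imaging.get_image(n); ds.append(d)
    ds=np.array(ds); np.save(f'{n}_{tag}',ds); cv2.imwrite(f'pics/{n}_{tag}.png',im)
    d0=np.load(f'{n}.npy'); C=cam(n); P0=cloud(d0,C)
    wl=np.array([522.5,168.]);wr=np.array([484.7,-129.]);yv=(wl-wr)/np.linalg.norm(wl-wr);xv=np.array([yv[1],-yv[0]]);o=(wl+wr)/2+75*xv
    px=(P0[...,:2]-o)@xv;py=(P0[...,:2]-o)@yv
    m=(abs(P0[...,2]-48)<6)&(abs(px)<108)&(abs(py)<168)&(d0>0)&(ds>0).all(0)
    dz=-(cloud(ds.mean(0),C)[...,2]-P0[...,2])*-1
    m&=abs(dz)<6
    t=(P0[...,2]<8)&(abs(px)<200)&(abs(py)<260)&(abs(dz)<6)
    A=np.c_[np.ones(m.sum()),px[m],py[m]]; c,res,_,_=np.linalg.lstsq(A,dz[m],rcond=None)
    sd=np.std(dz[m]-A@c); cov=np.sqrt(np.diag(np.linalg.inv(A.T@A)))*sd
    print(n,m.sum(),'frame sd',ds.std(0)[m].mean().round(2),'resid',sd.round(2),'table dz',dz[t].mean().round(3),'coef',c.round(4),'+-',cov.round(4))
    for s in(1,-1): print('  wheel','R L'[s+1],'rise',(c@[1,-75,150*s]).round(2),'wheel-top direct',end=' ')
    for w in(wl,wr):
        q=(np.hypot(*(P0[...,:2]-w).transpose(2,0,1))<20)&(abs(P0[...,2]-93)<6)&(abs(dz)<6); print(dz[q].mean().round(2),q.sum(),end=' ')
    print()
E
python3 s.py; python3 tilt.py a
```

```text
t 9.75 j6 -1.117 [ 305.45 -473.44  209.73] F [-0.89  0.56 -0.92] T [ 0.109  0.038 -0.024] 85.0 yaw 75.69
top 5474 frame sd 1.39 resid 1.66 table dz 0.0 coef [ 0.251  -0.0025 -0.0042] +- [0.0235 0.0004 0.0003]
  wheel L rise -0.19 wheel-top direct   wheel R rise 1.07 wheel-top direct -0.17 284 1.28 278 
scene 6349 frame sd 1.22 resid 1.31 table dz 0.0 coef [ 0.2753 -0.0023 -0.0036] +- [0.0183 0.0003 0.0002]
  wheel L rise -0.1 wheel-top direct   wheel R rise 1.0 wheel-top direct -0.11 265 1.08 348
```

Emit:
{"op": "arm_command", "data": {
  "increments": [
    [[0,0,6],[9,46,0],0],
    [[0,0,12],[18,92,0],0],
    [[0,0,18],[27,138,0],0],
    [[0,0,24],[36,184,0],0],
    [[0,0,30],[45,230,0],0]
  ]
}}

```text
clock: 10.85
position: [353.9, -237.5, 211.0]
ee_rot: [-0.102, 0.702, 0.099, 0.697]
contact_force: [1.1, 0.1, 0.7]
gripper_width: 85.3
```

Emit:
{"op": "arm_command", "data": {
  "increments": [
    [[0,0,6],[9,46,0],0],
    [[0,0,12],[18,92,0],0],
    [[0,0,18],[27,138,0],0],
    [[0,0,24],[36,184,0],0],
    [[0,0,30],[45,230,0],0]
  ]
}}

```text
clock: 11.35
position: [398.8, -5.3, 211.5]
ee_rot: [-0.282, 0.651, 0.278, 0.648]
contact_force: [0.8, -0.6, 0.6]
gripper_width: 85.4
```

Emit:
{"op": "arm_command", "data": {
  "increments": [
    [[0,0,5],[25,40,0],0],
    [[0,0,10],[55,80,-10],0],
    [[0,0,15],[85,120,-20],0],
    [[0,0,19],[115,160,-35],0],
    [[0,0,19],[126,180,-40],0]
  ]
}}

```text
clock: 11.85
position: [526.1, 177.5, 169.9]
ee_rot: [-0.387, 0.595, 0.382, 0.592]
contact_force: [0.1, -0.0, -0.2]
gripper_width: 85.8
```

Emit:
{"op": "arm_command", "data": {
  "increments": [
    [[0,0,0],[0,0,0],0],
    [[0,0,0],[0,0,0],0],
    [[0,0,0],[0,0,0],0],
    [[0,0,0],[0,0,0],0],
    [[0,0,0],[0,0,0],0]
  ]
}}

```text
clock: 12.35
position: [525.9, 176.7, 170.8]
ee_rot: [-0.386, 0.595, 0.382, 0.593]
contact_force: [0.1, 1.0, -0.4]
gripper_width: 85.5
```

```bash
python3 wr.py w2; python3 s.py 522 168 60 155
```

```text
[ 0.62   0.319 -0.257  0.008 -0.998 -1.047] [525.9 176.7 170.8] [ 0.11  0.96 -0.38] [494. 106. 314.]
[ 294  157   66   66 3160] 92.53320303969114 ((522.9539184570312, 168.15354919433594), 22.670316696166992) ((522.8863525390625, 168.08834838867188), (44.519317626953125, 45.18495559692383), 162.38238525390625)
[521.98141963 168.09119964  93.6929261 ]
t 12.4 j6 -1.047 [526.   176.8  170.68] F [-0.23 -0.62 -0.21] T [ 0.009 -0.022 -0.008] 85.3 yaw 155.8
shift [  -4.    -8.8 -110.7]
155.0 [0.4, 0.1, -0.8]
```

View pics/w2.png

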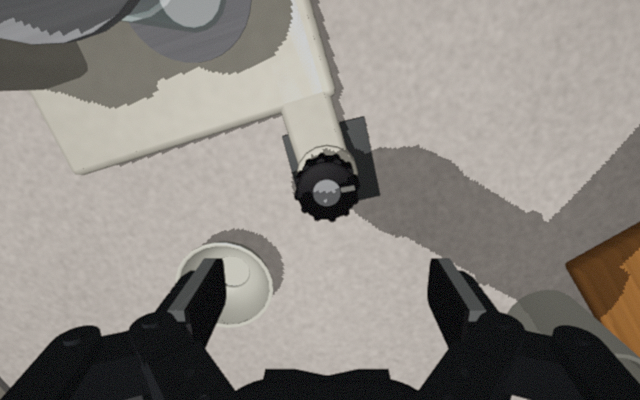

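Emit:
{"op": "arm_command", "data": {
  "increments": [
    [[0.4,0.1,-0.8],[-3.4,-8.7,-30],0.1],
    [[0.4,0.1,-0.8],[-3.4,-8.7,-65],0.2],
    [[0.4,0.1,-0.8],[-3.4,-8.7,-95],0.2],
    [[0.4,0.1,-0.8],[-3.4,-8.7,-110],0.2],
    [[0.4,0.1,-0.8],[-3.4,-8.7,-110],0.2]
  ]
}}

```text
clock: 12.9
position: [521.1, 166.8, 58.7]
ee_rot: [-0.38, 0.598, 0.38, 0.595]
contact_force: [-0.2, -0.8, 0.8]
gripper_width: 68.0
```

```bash
python3 s.py 522.6 168.1 60.8 155
```

```text
t 12.9 j6 -1.043 [521.1  166.82  58.7 ] F [-0.15 -0.81  0.77] T [ 0.02   0.099 -0.021] 68.0 yaw 154.94
shift [1.5 1.3 2.1]
155.0 [0.1, -0.3, 0.1]
```

Emit:
{"op": "arm_command", "data": {
  "increments": [
    [[0.1,-0.3,0],[1.5,1.3,2.1],0.3],
    [[0.1,-0.3,0],[1.5,1.3,2.1],0.5],
    [[0.1,-0.3,0],[1.5,1.3,2.1],0.7],
    [[0.1,-0.3,0],[1.5,1.3,2.1],1],
    [[0.1,-0.3,0],[1.5,1.3,2.1],1]
  ]
}}

```text
clock: 13.4
position: [523.1, 168.9, 62.0]
ee_rot: [-0.38, 0.596, 0.379, 0.597]
contact_force: [-3.1, 2.7, 5.9]
gripper_width: 40.4
```

```bash
python3 s.py 522.6 168.1 60.8 155 139
```

```text
t 13.4 j6 -1.046 [523.09 168.91  62.01] F [-3.12  2.67  5.9 ] T [ 0.938  0.857 -0.102] 40.4 yaw 154.96
shift [-0.5 -0.8 -1.2]
155.0 [-0.0, 0.1, 0.0]
139.0 [-0.0, 0.1, -16.0]
```

Emit:
{"op": "arm_command", "data": {
  "increments": [
    [[0,0,-8],[-0.9,-0.3,-0.3],1],
    [[0,0,-16],[-0.9,-0.3,-0.3],1],
    [[0,0,-24],[-0.9,-0.3,-0.3],1],
    [[0,0,-32],[-0.9,-0.3,-0.3],1],
    [[0,0,-32],[-0.9,-0.3,-0.3],1]
  ]
}}

```text
clock: 13.9
position: [523.2, 168.7, 62.3]
ee_rot: [-0.201, 0.676, 0.2, 0.68]
contact_force: [1.7, -0.1, 2.7]
gripper_width: 40.5
```

```bash
python3 s.py 522.2 168.6 61.7 123 107
```

```text
t 13.9 j6 -1.607 [523.23 168.68  62.33] F [ 1.7  -0.15  2.67] T [-0.242 -0.382 -0.102] 40.5 yaw 123.0
shift [-1.  -0.1 -0.6]
123.0 [0.0, 0.3, -0.0]
107.0 [0.1, 0.3, -16.0]
```

Emit:
{"op": "arm_command", "data": {
  "increments": [
    [[0,0.2,-6],[-0.7,-0.1,-0.6],1],
    [[0,0.2,-12],[-0.7,-0.1,-0.6],1],
    [[0,0.2,-14],[-0.7,-0.1,-0.6],1],
    [[0,0.2,-14],[-0.7,-0.1,-0.6],1],
    [[0,0.2,-14],[-0.7,-0.1,-0.6],1]
  ]
}}

```text
clock: 14.4
position: [523.2, 168.6, 62.2]
ee_rot: [-0.118, 0.696, 0.117, 0.698]
contact_force: [1.2, -1.8, 3.9]
gripper_width: 40.9
```

```bash
python3 s.py 522.6 168.6 61.7 109 95
```

```text
t 14.4 j6 -1.846 [523.22 168.58  62.18] F [ 1.19 -1.75  3.92] T [-0.403 -0.468  0.066] 40.9 yaw 109.17
shift [-0.6  0.  -0.5]
109.0 [0.1, 0.1, -0.2]
95.0 [0.1, 0.1, -14.2]
```

Emit:
{"op": "arm_command", "data": {
  "increments": [
    [[0.1,0.1,-5],[-0.6,-0.2,-0.5],1],
    [[0.1,0.1,-10],[-0.6,-0.2,-0.5],1],
    [[0.1,0.1,-12],[-0.6,-0.2,-0.5],1],
    [[0.1,0.1,-12],[-0.6,-0.2,-0.5],1],
    [[0.1,0.1,-12],[-0.6,-0.2,-0.5],1]
  ]
}}

```text
clock: 14.9
position: [523.2, 168.5, 62.1]
ee_rot: [-0.045, 0.705, 0.045, 0.706]
contact_force: [1.4, -1.1, 5.1]
gripper_width: 40.4
```

```bash
python3 s.py 522.6 168.4 61.7 97
```

```text
t 14.9 j6 -2.051 [523.19 168.5   62.09] F [ 1.39 -1.09  5.05] T [-0.512 -0.546  0.002] 40.4 yaw 97.28
shift [-0.6 -0.1 -0.4]
97.0 [-0.0, 0.1, -0.3]
```

Emit:
{"op": "arm_command", "data": {
  "increments": [
    [[0,0.1,-5],[-0.4,-0.1,-0.1],1],
    [[0,0.1,-10],[-0.4,-0.1,-0.1],1],
    [[0,0.1,-12],[-0.4,-0.1,-0.1],1],
    [[0,0.1,-12],[-0.4,-0.1,-0.1],1],
    [[0,0.1,-12],[-0.4,-0.1,-0.1],1]
  ]
}}

```text
clock: 15.4
position: [523.2, 168.4, 62.2]
ee_rot: [0.029, 0.706, -0.028, 0.707]
contact_force: [2.3, -0.7, 4.3]
gripper_width: 40.5
```

```bash
python3 s.py 522.8 168.4 62 85
```

```text
t 15.4 j6 -2.258 [523.15 168.39  62.16] F [ 2.31 -0.71  4.32] T [-0.739 -0.663  0.008] 40.5 yaw 85.37
shift [-0.4  0.  -0.2]
85.0 [-0.0, 0.1, -0.4]
```

Emit:
{"op": "arm_command", "data": {
  "increments": [
    [[0,0.1,-5],[-0.2,0,-0.2],1],
    [[0,0.1,-10],[-0.2,0,-0.2],1],
    [[0,0.1,-12],[-0.2,0,-0.2],1],
    [[0,0.1,-12],[-0.2,0,-0.2],1],
    [[0,0.1,-12],[-0.2,0,-0.2],1]
  ]
}}

```text
clock: 15.9
position: [523.1, 168.3, 62.2]
ee_rot: [0.102, 0.7, -0.102, 0.7]
contact_force: [2.2, -1.9, 5.2]
gripper_width: 40.3
```

```bash
python3 s.py 523 168.4 62 73
```

```text
t 15.9 j6 -2.465 [523.09 168.26  62.21] F [ 2.24 -1.91  5.23] T [-0.74  -0.46  -0.054] 40.3 yaw 73.44
shift [-0.1  0.1 -0.2]
73.0 [-0.0, -0.0, -0.4]
```

Emit:
{"op": "arm_command", "data": {
  "increments": [
    [[0,0,-5],[-0.1,0,-0.2],1],
    [[0,0,-10],[-0.1,0,-0.2],1],
    [[0,0,-12],[-0.1,0,-0.2],1],
    [[0,0,-12],[-0.1,0,-0.2],1],
    [[0,0,-12],[-0.1,0,-0.2],1]
  ]
}}

```text
clock: 16.4
position: [523.1, 168.1, 62.5]
ee_rot: [0.174, 0.685, -0.174, 0.685]
contact_force: [1.1, -2.0, 7.1]
gripper_width: 40.5
```

```bash
python3 s.py 523 168.3 62 61
```

```text
t 16.4 j6 -2.673 [523.11 168.1   62.47] F [ 1.14 -2.02  7.12] T [-0.754 -0.285 -0.034] 40.5 yaw 61.52
shift [-0.1  0.2 -0.5]
61.0 [-0.0, -0.0, -0.5]
```

Emit:
{"op": "arm_command", "data": {
  "increments": [
    [[0,0,-5],[-0.1,0.1,-0.5],1],
    [[0,0,-10],[-0.1,0.1,-0.5],1],
    [[0,0,-12],[-0.1,0.1,-0.5],1],
    [[0,0,-12],[-0.1,0.1,-0.5],1],
    [[0,0,-12],[-0.1,0.1,-0.5],1]
  ]
}}

```text
clock: 16.9
position: [523.1, 167.9, 62.7]
ee_rot: [0.244, 0.664, -0.244, 0.664]
contact_force: [0.8, -2.2, 7.5]
gripper_width: 40.8
```

```bash
python3 s.py 523 168.3 62 49
```

```text
t 16.9 j6 -2.882 [523.06 167.95  62.67] F [ 0.82 -2.18  7.53] T [-0.748 -0.055 -0.031] 40.8 yaw 49.6
shift [-0.1  0.4 -0.7]
49.0 [0.0, 0.0, -0.6]
```

Emit:
{"op": "arm_command", "data": {
  "increments": [
    [[0,0,0],[0,0.1,0.2],1],
    [[0,0,0],[0,0.1,0.2],0.5],
    [[0,0,0],[0,0.1,0.2],0.1],
    [[0,0,0],[0,0.1,0.2],0.1],
    [[0,0,0],[0,0,35],0.1]
  ]
}}

```text
clock: 17.4
position: [519.2, 166.1, 93.1]
ee_rot: [0.241, 0.667, -0.248, 0.66]
contact_force: [-0.5, -0.8, 0.1]
gripper_width: 76.6
```

Emit:
{"op": "arm_command", "data": {
  "increments": [
    [[0,0,6],[0,0,40],0.1],
    [[0,0,12],[-25,-30,80],0.1],
    [[0,0,18],[-55,-65,110],0.1],
    [[0,0,24],[-85,-105,112],0.1],
    [[0,0,30],[-115,-145,112],0.1]
  ]
}}

```text
clock: 17.9
position: [408.8, 27.9, 205.7]
ee_rot: [0.059, 0.706, -0.066, 0.703]
contact_force: [0.2, -1.2, -0.2]
gripper_width: 77.0
```

Emit:
{"op": "arm_command", "data": {
  "increments": [
    [[0,0,6],[-9,-46,0],0],
    [[0,0,12],[-18,-92,0],0],
    [[0,0,18],[-27,-138,0],0],
    [[0,0,24],[-36,-184,0],0],
    [[0,0,30],[-45,-230,0],0]
  ]
}}

```text
clock: 18.4
position: [363.5, -199.7, 205.5]
ee_rot: [-0.124, 0.697, 0.117, 0.696]
contact_force: [1.3, -0.7, 0.4]
gripper_width: 85.5
```

Emit:
{"op": "arm_command", "data": {
  "increments": [
    [[0,0,6],[-9,-46,0],0],
    [[0,0,12],[-18,-92,0],0],
    [[0,0,18],[-27,-138,0],0],
    [[0,0,24],[-36,-184,0],0],
    [[0,0,30],[-45,-230,0],0]
  ]
}}

```text
clock: 18.9
position: [317.5, -431.2, 204.9]
ee_rot: [-0.301, 0.641, 0.295, 0.641]
contact_force: [0.7, -0.0, -0.5]
gripper_width: 85.1
```

```bash
python3 s.py; python3 tilt.py b
```

```text
t 18.9 j6 -0.071 [ 317.45 -431.21  204.86] F [ 0.72 -0.03 -0.5 ] T [ 0.004 -0.179  0.007] 85.1 yaw 139.88
top 5473 frame sd 1.38 resid 1.67 table dz 0.008 coef [ 0.4054 -0.004  -0.0021] +- [0.0235 0.0004 0.0003]
  wheel L rise 0.39 wheel-top direct   wheel R rise 1.03 wheel-top direct 0.4 283 1.24 277 
scene 6371 frame sd 1.23 resid 1.32 table dz 0.004 coef [ 0.4212 -0.0034 -0.0019] +- [0.0184 0.0003 0.0002]
  wheel L rise 0.39 wheel-top direct   wheel R rise 0.95 wheel-top direct 0.48 264 1.07 353
```

Emit:
{"op": "arm_command", "data": {
  "increments": [
    [[0,0,3],[9,46,0],0],
    [[0,0,6],[18,92,0],0],
    [[0,0,9],[27,138,0],0],
    [[0,0,10],[36,184,0],0],
    [[0,0,10],[45,230,0],0]
  ]
}}

```text
clock: 20.0
position: [364.0, -197.0, 206.3]
ee_rot: [-0.356, 0.612, 0.348, 0.614]
contact_force: [1.5, 0.6, 0.4]
gripper_width: 85.6
```

Emit:
{"op": "arm_command", "data": {
  "increments": [
    [[0,0,0],[9,46,0],0],
    [[0,0,0],[18,92,0],0],
    [[0,0,0],[27,138,0],0],
    [[0,0,0],[36,184,0],0],
    [[0,0,0],[46,229,0],0]
  ]
}}

```text
clock: 20.5
position: [409.7, 34.4, 206.9]
ee_rot: [-0.357, 0.611, 0.349, 0.614]
contact_force: [1.6, -0.2, -0.6]
gripper_width: 85.6
```

Emit:
{"op": "arm_command", "data": {
  "increments": [
    [[0,0,0],[28,36,0],0],
    [[0,0,0],[56,72,-10],0.1],
    [[0,0,0],[86,110,-20],0.2],
    [[0,0,0],[114,140,-30],0.2],
    [[0,0,0],[114,140,-45],0.2]
  ]
}}

```text
clock: 21.0
position: [527.2, 178.8, 161.6]
ee_rot: [-0.358, 0.609, 0.35, 0.615]
contact_force: [-1.3, -0.4, -0.3]
gripper_width: 68.4
```

```bash
python3 wr.py w3; python3 s.py 522.9 168.2 61.5 150
```

```text
[ 0.625  0.326 -0.276  0.016 -0.962 -1.156] [527.2 178.8 161.6] [-1.32 -0.44 -0.26] [487. 111. 304.]
[ 291  155   71   70 3453] 93.13286369177236 ((523.2381591796875, 168.009033203125), 22.817651748657227) ((523.2689208984375, 167.8709716796875), (44.663665771484375, 45.37641525268555), 146.00833129882812)
[525.16655986 169.12094163  94.14573556]
t 21.05 j6 -1.156 [523.35 176.11 158.18] F [-1.68 -0.52 -3.38] T [-0.049  0.23   0.011] 68.7 yaw 149.95
shift [ -0.5  -7.9 -96.7]
150.0 [0.5, 0.3, 0.1]
```

Emit:
{"op": "arm_command", "data": {
  "increments": [
    [[0.5,0.3,0],[-0.4,-7.9,-30],0.2],
    [[0.5,0.3,0],[-0.4,-7.9,-65],0.2],
    [[0.5,0.3,0],[-0.4,-7.9,-85],0.2],
    [[0.5,0.3,0],[-0.4,-7.9,-96],0.2],
    [[0.5,0.3,0],[-0.4,-7.9,-96],0.2]
  ]
}}

```text
clock: 21.55
position: [522.1, 167.7, 61.4]
ee_rot: [-0.354, 0.613, 0.353, 0.612]
contact_force: [-0.1, 1.1, 0.3]
gripper_width: 68.2
```

```bash
python3 s.py 522.9 168.3 62 150
```

```text
t 21.55 j6 -1.132 [522.08 167.74  61.42] F [-0.1   1.05  0.34] T [-0.018  0.009  0.053] 68.2 yaw 149.95
shift [0.8 0.6 0.6]
150.0 [0.1, -0.1, 0.0]
```

Emit:
{"op": "arm_command", "data": {
  "increments": [
    [[0.1,-0.1,0],[0.8,0.6,0.6],0.3],
    [[0.1,-0.1,0],[0.8,0.6,0.6],0.5],
    [[0.1,-0.1,0],[0.8,0.6,0.6],0.7],
    [[0.1,-0.1,0],[0.8,0.6,0.6],1],
    [[0.1,-0.1,0],[0.8,0.6,0.6],1]
  ]
}}

```text
clock: 22.05
position: [523.5, 169.1, 63.5]
ee_rot: [-0.353, 0.612, 0.353, 0.613]
contact_force: [-3.7, 2.7, 6.5]
gripper_width: 40.7
```

```bash
python3 s.py 522.9 168.3 62 150 141
```

```text
t 22.05 j6 -1.131 [523.48 169.08  63.5 ] F [-3.74  2.72  6.52] T [ 0.584  0.791 -0.03 ] 40.7 yaw 149.98
shift [-0.6 -0.8 -1.5]
150.0 [-0.1, 0.1, 0.0]
141.0 [-0.1, 0.1, -9.0]
```

Emit:
{"op": "arm_command", "data": {
  "increments": [
    [[0,0,-3],[-0.5,0,0],1],
    [[0,0,-6],[-0.5,0,0],1],
    [[0,0,-9],[-0.5,0,0],1],
    [[0,0,-9],[-0.5,0,0],1],
    [[0,0,-9],[-0.5,0,0],1]
  ]
}}

```text
clock: 22.55
position: [523.6, 168.9, 64.0]
ee_rot: [-0.305, 0.637, 0.304, 0.639]
contact_force: [1.8, -2.2, 2.4]
gripper_width: 40.4
```

```bash
python3 s.py 522.9 168.3 62 141
```

```text
t 22.55 j6 -1.288 [523.57 168.93  63.96] F [ 1.81 -2.19  2.41] T [-0.45  -0.384 -0.041] 40.4 yaw 141.03
shift [-0.7 -0.6 -2. ]
141.0 [-0.1, 0.2, -0.0]
```

Release, retract and re-measure.

Emit:
{"op": "arm_command", "data": {
  "increments": [
    [[0,0,0],[0,0,0],0.5],
    [[0,0,0],[0,0,0],0.2],
    [[0,0,0],[0,0,0],0.1],
    [[0,0,0],[0,0,0],0.1],
    [[0,0,0],[0,0,35],0.1]
  ]
}}

```text
clock: 23.05
position: [520.3, 167.3, 94.9]
ee_rot: [-0.305, 0.641, 0.304, 0.636]
contact_force: [0.5, 0.4, -0.9]
gripper_width: 77.1
```

Emit:
{"op": "arm_command", "data": {
  "increments": [
    [[0,0,0],[0,0,40],0.1],
    [[0,0,0],[-25,-30,80],0.1],
    [[0,0,0],[-55,-65,110],0.1],
    [[0,0,0],[-85,-105,112],0.1],
    [[0,0,0],[-115,-145,112],0.1]
  ]
}}

```text
clock: 23.55
position: [410.4, 29.1, 208.1]
ee_rot: [-0.305, 0.64, 0.304, 0.637]
contact_force: [0.8, -0.6, -0.3]
gripper_width: 76.7
```

Emit:
{"op": "arm_command", "data": {
  "increments": [
    [[0,0,0],[-9,-46,0],0],
    [[0,0,0],[-18,-92,0],0],
    [[0,0,0],[-27,-138,0],0],
    [[0,0,0],[-36,-184,0],0],
    [[0,0,0],[-45,-230,0],0]
  ]
}}

```text
clock: 24.05
position: [364.6, -202.5, 208.4]
ee_rot: [-0.306, 0.639, 0.305, 0.637]
contact_force: [1.0, -0.0, -0.2]
gripper_width: 85.6
```

Emit:
{"op": "arm_command", "data": {
  "increments": [
    [[0,0,0],[-9,-46,0],0],
    [[0,0,0],[-18,-92,0],0],
    [[0,0,0],[-27,-138,0],0],
    [[0,0,0],[-36,-184,0],0],
    [[0,0,0],[-45,-230,0],0]
  ]
}}

```text
clock: 24.55
position: [318.8, -434.3, 208.4]
ee_rot: [-0.305, 0.639, 0.305, 0.637]
contact_force: [2.0, 0.2, 0.3]
gripper_width: 85.6
```

```bash
python3 s.py; python3 tilt.py c
python3 - <<'E'
import numpy as np
for a,b in((.29,-.043),(.276,-.076),(.3,-.05)):
  print(a,b,[np.linalg.solve([[a,b],[b,a]],u).round(2).tolist() for u in([-.14,1.03],[.39,1.0])])
E
```

```text
t 24.55 j6 -0.046 [ 318.8  -434.26  208.4 ] F [1.97 0.22 0.29] T [ 0.058 -0.079 -0.017] 85.6 yaw 141.1
top 5493 frame sd 1.38 resid 1.69 table dz 0.0 coef [ 0.4788 -0.0047 -0.0012] +- [0.0238 0.0004 0.0003]
  wheel L rise 0.66 wheel-top direct   wheel R rise 1.01 wheel-top direct 0.66 284 1.24 277 
scene 6391 frame sd 1.22 resid 1.32 table dz 0.004 coef [ 0.5146 -0.0044 -0.0009] +- [0.0183 0.0003 0.0002]
  wheel L rise 0.71 wheel-top direct   wheel R rise 0.98 wheel-top direct 0.68 263 1.03 346 
0.29 -0.043 [[0.04, 3.56], [1.9, 3.73]]
0.276 -0.076 [[0.56, 3.89], [2.61, 4.34]]
0.3 -0.05 [[0.11, 3.45], [1.91, 3.65]]
```

View pics/scene_c.png

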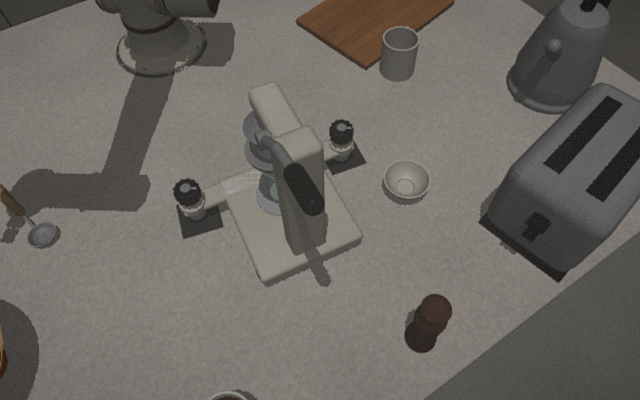

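```bash
python3 -c "
from h import *
a=cv2.imread('pics/scene.png').astype(int);b=cv2.imread('pics/scene_c.png').astype(int)
for n,(x0,y0,x1,y1) in dict(press=(225,80,365,285),dish=(375,150,440,210)).items(): print(n,cv2.phaseCorrelate(a[y0:y1,x0:x1].mean(2),b[y0:y1,x0:x1].mean(2)))
print(arm.job_done())"
```

```text
press ((0.25805562405228955, 0.15993587511506746), 0.9478008638090175)
dish ((-0.008400089428015178, 0.05984859335657333), 0.9091147200076501)
the job is handed in; nothing more can be done
None
```

I turned both hand wheels clockwise until their feet bore on the coasters, let go, drew the arm clear and handed the job in at about 25 s of the 70 s. The right wheel turned about 118°. The left turned about 106°, and I then gripped it again for another 9° because its foot was bearing only about 1.9 N.

**Foot loads:** I did not measure these directly. I worked them out from how far the depth images (top and scene cameras) showed the press to have risen, compared with the first pictures.

| Foot | Rise at the wheel | Estimated load | Asked for |
|---|---|---|---|
| Left screw foot | about 0.7 mm | about 2.9 N | 2 to 4.5 N |
| Right screw foot | about 1.0 mm | about 3.8 N | 2 to 4.5 N |

By the same estimate, the front fixed foot still carries about 3 to 4 N and both rear feet are loaded.

**Other things in the scene:** The press moved about 0.3 pixel in the scene picture and the bowl less than 0.1 pixel. The last picture shows the glass still standing.

**Checks that disagreed:**
- **Right load:** different ways of reading the tilt put the right foot anywhere from about 3.3 to 4.7 N. The high end would be over the limit, but that model also gave the left foot a load before it had been turned at all.
- **Rear of the press:** it read about 0.15 mm higher than my model predicts.
- **Wrist force:** while the wheels were gripped it drifted, so it did not show first touch clearly. I relied on the camera heights instead.

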